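# Isolate the battery tester and hold its ball tray level over the inspection tile

## Robot

A 6-joint arm with a two-finger parallel gripper is mounted at the origin on the work surface. World frame = base frame: x ahead of the robot, y to its left, z up, the work surface at z = 0. Lengths are in mm, angles in rad, forces in N, time in s.
With the tool pointing down it reaches from about 350 to 775 mm from the base axis. Payload 7.3 kg.
Tool frame: the origin (TCP) lies between the finger pads; the fingertips stand 8 mm ahead of it and the grasp point (between the pads) lies 11 mm behind it; y points along the fingers, z is the direction in which the jaws open and shut, and the axes are right-handed (so a half turn about y gives the same grasp; the last joint's range is limited). The gripper opens to 92 mm and grips with 3 to 60 N. Pads are 19 mm wide; open, the fingers measure 130 mm over their backs; the gripper's body (75 mm by 190 mm) begins 47 mm behind the grasp point.
Start: joints at [1.058, 0.342, 1.524, -0, 1.275, -0.146], TCP at [188.267, 490.102, 234.741] pointing down, gripper open.
Joint ranges: [-2.53, 2.53], [-0.77, 2.02], [0.04, 2.7], [-1, 4.14], [0.28, 2.66], [-3.11, 3.11]. Speed limits (rad/s): [2.57, 2.57, 3.14, 3.14, 3.14, 3.14].

## Interface

Orientations are given as [roll, pitch, yaw] about the fixed x, y, z axes, in that order (R = Rz(yaw) Ry(pitch) Rx(roll)).
In Python, from plant import bot, vision, job gives the robot as it stands. The module is installed in compiled form; this text tells all that it offers.
- The arm moves only by the tool arm_command, never from a script. Its argument "deltas" is a list of rows, each a list of 4 numbers: the shift along the tool's x, y, z in m, then the turn about the tool's y in degrees. In form: [[x, y, z, twist], ...]. A call has 1 to 5 rows; each row shifts and turns the commanded pose from where the row before left it, along the tool's axes as they then stand; what a row does not reach is not made up. A row lasts 1/10 s, in which the tool goes at most 50 mm and 8.59 degrees, less where a joint would pass 70% of its speed; a pose out of reach is approached as far as the arm can. A call is refused whole if a number of a shift passes 0.05 or a number of a turn 8.59, either way. A call with a gripper value outside its range is refused whole. "claw" is the closure in counts, from 0 (fully open) to 255 (shut), set as the call begins (left out, the last holds). The fingers move at their own pace and stop on an object; the grip force is fixed at half the most. Time passes only in rows, so rows that do not move let the fingers close. It gives the time, the measured TCP pose, the force and the opening at its end, in the units of the state.
- bot.get_obs(): the state, without advancing time (a new reading comes with each control period).
- vision.capture(name): name is "side" or "top" or "wrist"; returns a dict with "img" (480x640x3 uint8, red, green, blue), "camera_matrix" (3x3 intrinsics, pixels), "dist_coeffs" ([k1, k2, p1, p2, k3] as OpenCV has them; the pictures are not rectified), "world_to_cam" (4x4, takes a point from world to camera coordinates); the wrist camera has in their place "mount" (4x4, takes a point from camera to tool coordinates, whose origin is the TCP and whose axes are the tool frame's). Camera axes: x right, y down, z forward; pixel columns grow to the right and rows downward; lengths in mm; the calibration is good to about 2 mm. A picture is of the moment at which its call begins: read the wrist's pose just before it. There is no depth.
- job.close_job(): hands the job in, once; it reports no verdict.
Trained networks look in a picture, given as the dict that the camera call returned (one of the last four; its "shot" number tells which), for a name from the list of things; names that differ only in an ending like _2 or _b are one class to them, and where a whole thing is asked for, a point or a joint stands for the part that bears it (a point fixed in the world has none). Each returns a list of dicts, best first, with "confidence" (0 to 1); they miss things now and then, are a little off and sometimes report something else, mostly with a low value. They report only what shows in the picture. A call takes as long as a camera call. They do not tell look-alikes from the thing itself.
- vision.find_in(picture, name): "xyz" ([x, y, z] in mm, in the coordinates of the camera as it stood for that picture, good to about 4 mm: the middle of the surface that is visible of it).
- vision.regions_of(picture, name): "mask" (480x640 bool, what is visible of it).
The state is a dict: "time": time; "joint_positions": joint angles; "dq": joint speeds; "tau": joint torques, N m; "tool_pos": TCP position; "tcp_rot": TCP orientation; "contact_force": force on the tool from outside, world axes, zero at the start; "moment": the same for the moment, N m; "grip_width": finger opening in mm.
Only numpy, scipy, OpenCV 4.12 (cv2) and the standard library are available. Lean on these libraries where they do the work, as an engineer would, in place of code of your own. Each camera call takes 0.05 s, during which the arm holds its last target. There are 200 camera calls.

## Task

Switch the battery tester off: turn the bar handle on the isolator box counterclockwise (seen from above) until it snaps fully over to its off stop, and leave it off. Only then lift the aluminium tray with the loose steel ball out of the test nest by its upright tab, carry it without letting the ball roll out of its pocket, and finish while still gripping it, holding it still and level about 10 cm above the middle of the white inspection tile; do not put it down or let go. Leave the other things on the bench where they are.

Things in the scene. Friction and masses are not known exactly. Their poses are not given: they have to be found in the camera images.
- isolator: grey isolator switch box fixed to the bench, 110 x 110 mm and 55 mm high; origin at the centre of its underside, z up. The black bar handle sits on its top face, turning about the vertical line through the box's centre.
- handle (a joint): angle of the isolator's handle about the vertical: 0 = on stop, the bar lies along the isolator's x axis; grows counterclockwise seen from above to 1.2 = off stop. A snap (over-centre) spring, at most about 0.1 N m, drives it away from the middle (0.6) to whichever stop is nearer, so once well past the middle it goes to the stop by itself when free.
- handle_grip (a point): centre of the handle bar, on the turning axis, 78 mm above the bench. The black bar is 84 mm long (along this point's x axis, which turns with it), 14 mm thick (y) and 30 mm tall (from 63 to 93 mm above the bench); beneath it is a hub of 16 mm radius from 55 to 65 mm above the bench. A white line on top marks its +x end.
- nest: black test nest fixed to the bench, a slab 186 (x) x 126 (y) x 30 mm high; origin at the centre of its underside, z up. The tray lies on its top between low steel stops that stand 6 mm above the slab's top with 3 mm play round the tray; lift it straight up.
- tray_tab (a point): middle of the tray's upright tab, half-way up it, 35 mm above the tray's underside. The tab is 40 mm long (x), 14 mm thick (y) and stands from the plate's top (10 mm above the underside) to 55 mm above it; grip it across its thickness. The tray is a flat aluminium plate 160 (x) x 100 (y) x 10 mm with two round pockets 40 mm across and 4 mm deep, at 50 mm either side of the tab along x; about 0.26 to 0.42 kg with the tab. At the start its underside is 30 mm above the bench.
- tray_base (a point): centre of the tray's underside (axes as the tray's: x long way, z up).
- pocket (a point): where the ball's centre is when it rests in the middle of the occupied pocket, which is the one at +x of the tray (50 mm from the tab, 17 mm above the tray's underside). The ball has 9 mm of room to roll each way; the pocket is 4 mm deep.
- ball_center (a point): centre of the loose dark steel ball, 22 mm in diameter, 44 g, lying in the tray's pocket; no meaning in its axes.
- tile_top (a point): centre of the top of the white ceramic inspection tile, 130 x 130 x 8 mm, fixed to the bench, z up.
- screwdriver: bystander: screwdriver lying on the bench, 170 mm long along its x, under 35 mm high; leave alone.
- wrench: bystander: wrench lying flat on the bench, 150 mm long along its x; leave alone.
- cap_a: bystander: battery vent cap, 26 mm across, 16 mm high, origin at its underside; leave alone.
- cap_b: bystander: another such vent cap; leave alone.
- bottle: bystander: clear jar with a white cap, 56 mm across, 85 mm high, origin at its underside; leave alone.
- meter: bystander: black handheld meter lying flat, 140 x 75 x 34 mm, origin at its underside; leave alone.
- battery: bystander: white battery with yellow caps, 154 x 91 mm, 110 mm high, origin at its underside; leave alone.
Mind the look-alikes: they are no part of the job. Leave any pink look-alike of the isolator alone. Of the things that look like the part that bears tray_tab, the larger one is meant.

How it is judged (in metres and radians):
On the way, in this order (a step that is already met when the one before it is completed fails the run):
1. the isolator handle has been turned to its off stop (value of joint handle above 1.1 rad), for 0.2 s.
2. the tray is lifted clear of the nest with the ball in its pocket (z of tray_base in the frame of nest above 0.05 m and distance between ball_center and pocket below 0.014 m), for 0.2 s.
At the end, for the whole second after the job is handed in: handle at its off stop (above 1.1 rad); the fingers hold the tray (over 1 N), underside 60 to 140 mm above the tile top, centre within 40 mm of the tile centre, level within 0.12 rad and still (under 30 mm/s, 0.2 rad/s), touching no other thing; the ball in its pocket (value of joint handle above 1.1 rad and distance between ball_center and pocket below 0.014 m and horizontal distance between tray_base and tile_top below 0.04 m and z of tray_base in the frame of tile_top between 0.06 and 0.14 m and angle between tray_base's own z axis and vertical below 0.12 rad and linear speed of tray below 0.03 m/s and angular speed of tray below 0.2 rad/s and contact force between tray and the fingers above 1 N and contact force between tray and nest below 0.1 N and contact force between tray and tile below 0.1 N and contact force between tray and screwdriver below 0.1 N and contact force between tray and wrench below 0.1 N and contact force between tray and cap_a below 0.1 N and contact force between tray and cap_b below 0.1 N and contact force between tray and bottle below 0.1 N and contact force between tray and meter below 0.1 N and contact force between tray and battery below 0.1 N); the arm keeps its last pose, push and grip.
It fails at once if the tray is lifted while the isolator is not off (value of joint handle below 0.9 rad and z of tray_base in the frame of nest above 0.045 m).
It fails at once if the ball leaves its pocket (distance between ball_center and pocket above 0.022 m).
It fails at once if another thing on the bench is moved by more than 30 mm (distance of any of screwdriver, wrench, cap_a, cap_b, bottle, meter, battery from where it was at the start of the episode above 0.03 m).
It also fails if it takes over 72 s, if anything falls off the work surface, if the arm or the gripper's body presses on something with over 40 N, if the wrist force passes 120 N, or if a joint passes its speed limit or range.

## Working session

There is one attempt and no reset: what is moved stays moved. The work goes in short steps, Python scripts to look and compute and a tool call to move; the robot and the scene stay as the last step left them, time stands still between calls to the robot, and variables do not carry over. Pictures are saved under pics/ and viewed, about 8 in all and at most 12, crops included, and the job is handed in when it is done.

Besides the shell and the picture viewer there is one more tool, called after ">>>" by a JSON object that holds its "api" and its "payload". arm_command: Moves the arm, as the interface text tells. Its arguments: {"type":"object","properties":{"deltas":{"type":"array","items":{"type":"array","items":{"type":"number"}}},"claw":{"type":"number"}},"required":["deltas"]}

```bash
mkdir -p pics; cat > h.py <<'E'
import numpy as np, cv2
from plant import bot, vision, job
from scipy.spatial.transform import Rotation as R
def cap(n):
    o=bot.get_obs(); p=vision.capture(n)
    if n=="wrist":
        T=np.eye(4);T[:3,:3]=R.from_euler('xyz',o['tcp_rot']).as_matrix();T[:3,3]=o['tool_pos']
        p['c2w']=T@np.array(p['mount'])
    else: p['c2w']=np.linalg.inv(np.array(p['world_to_cam']))
    return p
def w(p,x): return (p['c2w']@np.append(x,1))[:3]
def proj(p,X):
    c=np.linalg.inv(p['c2w']); q,_=cv2.projectPoints(np.array(X,float).reshape(-1,1,3),cv2.Rodrigues(c[:3,:3])[0],c[:3,3],np.array(p['camera_matrix']),np.array(p['dist_coeffs'],float)); return q[:,0]
def back(p,uv,z):
    u=cv2.undistortPoints(np.array(uv,float).reshape(-1,1,2),np.array(p['camera_matrix']),np.array(p['dist_coeffs'],float))[:,0]
    d=np.c_[u,np.ones(len(u))]@p['c2w'][:3,:3].T; o=p['c2w'][:3,3]
    return o+d*((z-o[2])/d[:,2])[:,None]
def save(n,img): cv2.imwrite('pics/'+n+'.png',cv2.cvtColor(img,cv2.COLOR_RGB2BGR))
E
python3 - <<'E'
from h import *
np.set_printoptions(precision=1,suppress=True)
o=bot.get_obs();print(o)
for c in("top","side"):
    p=cap(c);save(c+'0',p['img']);print(c,p['c2w'][:3,3])
    for n in["isolator","handle_grip","nest","tray_tab","ball_center","tile_top","battery","bottle","meter","screwdriver","wrench","cap_a"]:
        for f in vision.find_in(p,n):
            X=w(p,f['xyz']);print(n,round(f['confidence'],2),X,proj(p,X)[0])
E
```

```text
{'time': 0.0, 'joint_positions': array([ 1.1,  0.3,  1.5,  0. ,  1.3, -0.1]), 'dq': array([ 0.,  0.,  0.,  0., -0.,  0.]), 'tau': array([ -0. , -43.1, -24.4,   0.1,   0.1,  -0. ]), 'tool_pos': array([188.1, 489.7, 234. ]), 'tcp_rot': array([-1.6,  0. , -0.4]), 'contact_force': array([ 1. , -0.4, -0.4]), 'moment': array([-0., -0., -0.]), 'grip_width': 91.47879200500384}
top [ 366.7   11.5 1149.6]
isolator 0.61 [286.1 424.   54.2] [155.8 340. ]
isolator 0.56 [488.2 391.6  56.9] [171.8 260. ]
isolator 0.25 [ 463.2 -391.9   38.7] [476.8 271.7]
handle_grip 0.83 [285.7 427.1  90.4] [149.1 341.1]
handle_grip 0.52 [487.9 398.7  93.5] [164.1 258.4]
nest 0.84 [ 449.8 -357.5   29.1] [462.8 277.2]
tray_tab 0.89 [ 462.6 -392.4   38.2] [477.  271.9]
tray_tab 0.74 [ 259.3 -383.4    7.3] [472.5 351.1]
ball_center 0.46 [ 511.  -406.    52.8] [483.2 252.6]
tile_top 0.68 [569.3 -28.4   6.6] [335.7 232.7]
battery 0.61 [ 751.3 -253.6  103.9] [425.8 155.6]
battery 0.58 [ 463.8 -388.4   42.7] [476.1 271.3]
bottle 0.97 [775.4 154.8  86. ] [265.4 148.3]
bottle 0.51 [421.6 168.8  22.1] [259.6 287.7]
meter 0.7
[... 388 characters left out ...]
120.  215.3]
handle_grip 0.95 [278.6 424.4  81. ] [116.1 203. ]
handle_grip 0.69 [491.3 392.8  78.4] [196.3 167.5]
nest 0.66 [ 418.  -422.4   29.2] [434.9 415. ]
tray_tab 0.88 [ 264.3 -374.9    9.5] [359.5 458.6]
tray_tab 0.85 [ 460.1 -398.3   41.9] [439.6 388.8]
ball_center 0.6 [ 509.6 -407.2   51. ] [460.  372.9]
tile_top 0.79 [561.2 -33.2   6.3] [337.4 264.4]
battery 0.97 [ 723.5 -272.6   95.3] [472.3 258.6]
battery 0.47 [ 490.1 -165.7    9.8] [358.9 315.9]
bottle 0.91 [771.6 144.3  59. ] [345.1 167.4]
meter 0.78 [707.5 316.2  30.7] [281.4 156.1]
screwdriver 0.64 [413.2 163.3  23.8] [232.7 247.8]
wrench 0.72 [622.6 199.5   6.5] [288.2 200.3]
cap_a 0.49 [ 587.1 -187.2   14.8] [396.2 294.4]
```

View pics/top0.png

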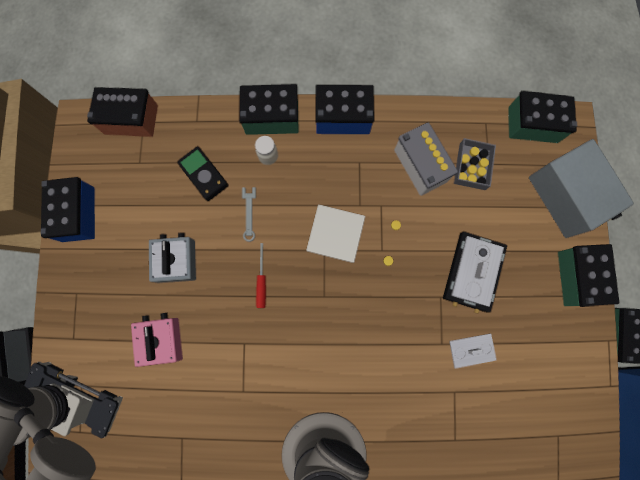

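```bash
python3 - <<'E'
import cv2,numpy as np
t=cv2.imread('pics/top0.png')
a=cv2.resize(t[220:400,100:220],(400,600),interpolation=cv2.INTER_CUBIC)
b=cv2.resize(t[210:390,415:535],(400,600),interpolation=cv2.INTER_CUBIC)
cv2.imwrite('pics/crop0.png',np.hstack([a,b]))
E
```

```text
(no output)
```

View pics/crop0.png

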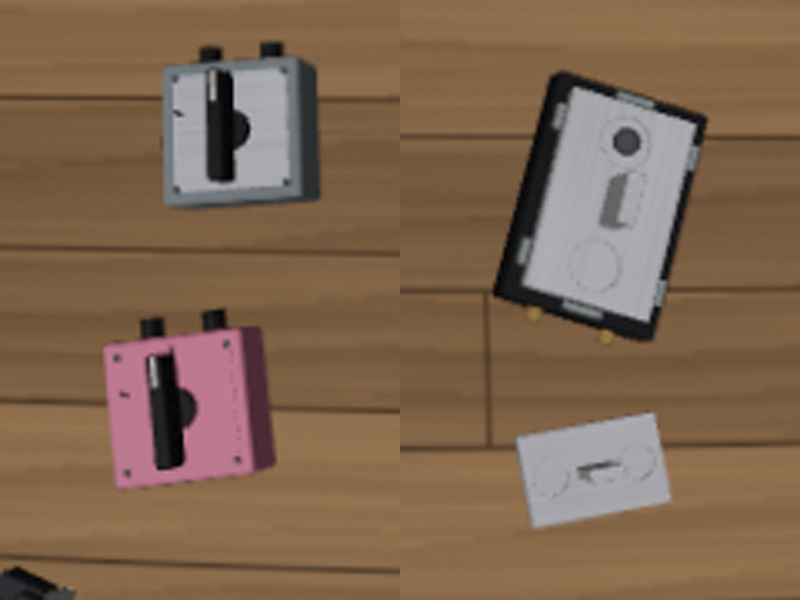

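The top view shows the grey isolator at (172,260), with a pink look-alike at (155,340) that must be left alone. The larger tray lies in the black nest at (477,272) with the ball at about (483,252). A smaller loose look-alike tray is at (473,351). The enlarged crop confirms I want the grey isolator and the larger tray in the nest.

```bash
cat >> h.py <<'E'
def tool(dx,dy,dz):
    o=bot.get_obs(); return R.from_euler('xyz',o['tcp_rot']).as_matrix().T@np.array([dx,dy,dz])
E
python3 - <<'E'
from h import *
o=bot.get_obs();print(np.round(o['tcp_rot'],3),o['joint_positions'])
print(tool(470-188,395-490,10))
p=cap("wrist");print(np.round(np.array(p['mount']),3))
E
```

```text
[-1.571 -0.    -0.367] [ 1.05796750e+00  3.42009451e-01  1.52407483e+00  4.87679011e-06
  1.27540137e+00 -1.46006630e-01]
[297.31096501  -9.99541631  12.46120934]
[[-0.00000e+00  9.58000e-01  2.86000e-01 -7.74090e+01]
 [-1.00000e-03 -2.86000e-01  9.58000e-01 -1.49557e+02]
 [ 1.00000e+00 -0.00000e+00  1.00000e-03  4.58000e-01]
 [ 0.00000e+00  0.00000e+00  0.00000e+00  1.00000e+00]]
```

>>> {"api": "arm_command", "payload": {"deltas": [[0.04,0,0,0],[0.05,0,0,0],[0.05,0,0,0],[0.05,0,0,0],[0.05,-0.01,0.01,0]]}}

```text
time: 1.85
tool_pos: [415.1, 411.8, 243.6]
tcp_rot: [-1.573, 0.001, -0.367]
contact_force: [0.6, 1.7, -0.6]
grip_width: 91.9
```

>>> {"api": "arm_command", "payload": {"deltas": [[0.03,0,0,0],[0,0,0,-7],[0,0,0,-7],[0,0,0,-7],[0,0,0,0]]}}

```text
time: 2.35
tool_pos: [442.1, 402.8, 244.2]
tcp_rot: [-1.571, 0.0, 0.0]
contact_force: [-0.9, -0.2, -0.4]
grip_width: 92.0
```

```bash
python3 - <<'E'
from h import *
np.set_printoptions(precision=3,suppress=True)
o=bot.get_obs();print(o['time'],o['tool_pos'],o['tcp_rot'],o['joint_positions'])
p=cap("wrist");im=p['img'].copy()
for n in("isolator","handle_grip"):
    for f in vision.find_in(p,n):
        X=w(p,f['xyz']);print(n,f['confidence'],X,proj(p,X)[0])
for m in vision.regions_of(p,"handle_grip"):
    M=m['mask'].astype(np.uint8);cs=max(cv2.findContours(M,0,2)[0],key=cv2.contourArea)
    print(m['confidence'],M.sum()); q=cv2.minAreaRect(cs);print(q)
    cv2.drawContours(im,[cs],-1,(255,0,0),1)
    g=back(p,cs[:,0].astype(float),93.);print(cv2.minAreaRect(g[:,:2].astype(np.float32)))
save('w1',im)
E
```

```text
2.35 [442.116 402.814 244.218] [-1.571  0.     0.   ] [ 0.611  0.472  1.295  0.     1.375 -0.96 ]
isolator 0.96 [481.59  403.845  56.055] [314.804 251.8  ]
isolator 0.69 [303.628 429.624  56.75 ] [346.05   49.166]
handle_grip 0.84 [294.87  429.601  89.201] [349.874  27.73 ]
handle_grip 0.8 [488.037 399.432  90.02 ] [309.831 271.35 ]
0.9 1856
((311.5, 270.5), (93.0, 33.0), 90.0)
((487.7688903808594, 400.79730224609375), (28.515119552612305, 87.1351547241211), 89.16371154785156)
0.64 2125
((349.0, 36.5), (73.0, 40.0), 90.0)
((302.0905456542969, 428.6448974609375), (49.3167839050293, 29.092924118041992), 0.7602159976959229)
```

View pics/w1.png

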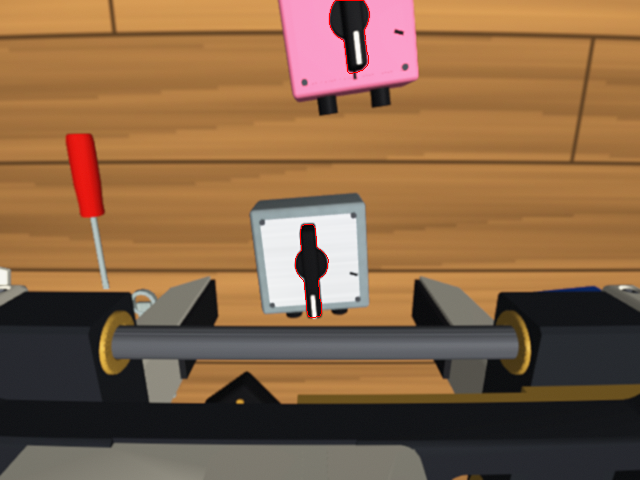

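The wrist view shows the grey isolator with its bar running from about (308,225) to (314,317), white-marked end at the bottom (+x). The pink look-alike is at (350,40).

```bash
python3 - <<'E'
from h import *
np.set_printoptions(precision=3,suppress=True)
p=cap("wrist")
g=back(p,[(308,225),(314.3,316.5)],93.);print(g,g.mean(0),np.linalg.norm(g[1]-g[0]),np.arctan2(*(g[1]-g[0])[[1,0]]))
c=back(p,[(262,219),(357,212),(269,313),(368,305)],55.);print(c,c.mean(0))
M=np.zeros((480,640),np.uint8)
t=cap("top")
for m in vision.regions_of(t,"isolator"):
    M=m['mask'].astype(np.uint8);cs=max(cv2.findContours(M,0,2)[0],key=cv2.contourArea); print(m['confidence'],cv2.minAreaRect(back(t,cs[:,0].astype(float),55.)[:,:2].astype(np.float32)))
for m in vision.regions_of(t,"handle_grip"):
    M=m['mask'].astype(np.uint8);cs=max(cv2.findContours(M,0,2)[0],key=cv2.contourArea); print(m['confidence'],cv2.minAreaRect(back(t,cs[:,0].astype(float),93.)[:,:2].astype(np.float32)))
E
```

```text
[[444.931 398.26   93.   ]
 [530.737 403.33   93.   ]] [487.834 400.795  93.   ] 85.95587166650655 0.059017877688102946
[[449.107 354.332  55.   ]
 [442.591 443.513  55.   ]
 [547.636 357.168  55.   ]
 [538.898 457.628  55.   ]] [494.558 403.16   55.   ]
0.89 ((288.80511474609375, 423.8753967285156), (123.46177673339844, 126.9829330444336), 9.789907455444336)
0.65 ((495.44598388671875, 392.9293212890625), (127.04871368408203, 117.704833984375), 6.128944396972656)
0.51 ((460.023193359375, -380.59259033203125), (129.34947204589844, 191.5920867919922), 73.01475524902344)
0.74 ((283.8429260253906, 420.7568359375), (85.48951721191406, 34.986488342285156), 11.811431884765625)
0.51 ((493.3180847167969, 388.1914978027344), (85.88569641113281, 27.872753143310547), 13.621222496032715)
0.46 ((457.10107421875, -366.8082580566406), (123.89569854736328, 186.0567169189453), 73.6672592163086)
0.46 ((553.6075439453125, -24.906845092773438), (121.75952911376953, 121.38031005859375), 75.97064971923828)
```

>>> {"api": "arm_command", "payload": {"deltas": [[0.046,0,-0.002,0],[0,0,0,-3.4],[0,0.05,0,0],[0,0.05,0,0],[0,0.04,0,0]]}}

```text
time: 3.25
tool_pos: [487.3, 400.4, 101.8]
tcp_rot: [-1.572, 0.001, 0.058]
contact_force: [-0.5, -0.5, 1.2]
grip_width: 91.8
```

>>> {"api": "arm_command", "payload": {"deltas": [[0,0,0,0],[0,0,0,0]]}}

```text
time: 3.45
tool_pos: [488.3, 401.2, 105.0]
tcp_rot: [-1.571, 0.0, 0.059]
contact_force: [-0.3, 0.6, 1.0]
grip_width: 92.0
```

>>> {"api": "arm_command", "payload": {"deltas": [[0,0.014,0,0],[0,0.014,0,0],[0,0,0,0]]}}

```text
time: 3.75
tool_pos: [487.2, 400.5, 75.0]
tcp_rot: [-1.572, 0.002, 0.059]
contact_force: [-0.6, 0.7, 0.7]
grip_width: 92.0
```

>>> {"api": "arm_command", "payload": {"deltas": [[0,0,0,0],[0,0,0,0],[0,0,0,0],[0,0,0,0],[0,0,0,0]], "claw": 255}}

```text
time: 4.25
tool_pos: [488.1, 401.0, 76.6]
tcp_rot: [-1.571, -0.0, 0.059]
contact_force: [-0.2, 0.4, -0.3]
grip_width: 56.4
```

>>> {"api": "arm_command", "payload": {"deltas": [[0,0,0,0],[0,0,0,0],[0,0,0,0],[0,0,0,0],[0,0,0,0]]}}

```text
time: 4.75
tool_pos: [488.0, 400.6, 76.3]
tcp_rot: [-1.571, 0.0, 0.059]
contact_force: [0.8, -14.5, 2.7]
grip_width: 16.5
```

>>> {"api": "arm_command", "payload": {"deltas": [[0,0,0,0],[0,0,0,0]]}}

```text
time: 4.95
tool_pos: [488.0, 399.3, 76.3]
tcp_rot: [-1.574, 0.001, 0.06]
contact_force: [-1.1, -5.8, 1.6]
grip_width: 13.9
```

>>> {"api": "arm_command", "payload": {"deltas": [[0,0,-0.002,-8],[0,0,0,-8],[0,0,0,-8],[0,0,0,-8],[0,0,0,0]]}}

```text
time: 5.45
tool_pos: [488.7, 397.6, 76.3]
tcp_rot: [-1.573, 0.001, 0.621]
contact_force: [1.4, -4.9, 1.0]
grip_width: 13.8
```

>>> {"api": "arm_command", "payload": {"deltas": [[0,0,0,-8],[0,0,0,-8],[0,0,0,-8],[0,0,0,-8],[0,0,0,0]]}}

```text
time: 5.95
tool_pos: [490.1, 396.5, 76.3]
tcp_rot: [-1.574, 0.002, 1.18]
contact_force: [7.4, -8.5, -0.4]
grip_width: 13.7
```

>>> {"api": "arm_command", "payload": {"deltas": [[0,0,0,-4],[0,0,0,-3],[0,0,0,0]]}}

```text
time: 6.25
tool_pos: [490.4, 396.3, 76.3]
tcp_rot: [-1.574, 0.002, 1.298]
contact_force: [7.1, -10.3, -1.6]
grip_width: 13.3
```

```bash
python3 -c "
from h import *
o=bot.get_obs();print(o['moment'],o['tcp_rot'])"
```

```text
[-1.52248938 -1.03677972 -0.54126935] [-1.57430056  0.00230376  1.29787865]
```

>>> {"api": "arm_command", "payload": {"deltas": [[0,0,0,0],[0,0,0,0],[0,0,0,0],[0,0,0,0],[0,0,0,0]], "claw": 0}}

```text
time: 6.75
tool_pos: [487.9, 399.2, 76.4]
tcp_rot: [-1.571, -0.0, 1.299]
contact_force: [0.2, -0.1, 0.6]
grip_width: 49.4
```

>>> {"api": "arm_command", "payload": {"deltas": [[0,0,0,0],[0,-0.02,0,0],[0,-0.04,0,0],[0,-0.05,0,0],[0,-0.05,0,0]]}}

```text
time: 7.25
tool_pos: [487.6, 398.8, 237.8]
tcp_rot: [-1.57, 0.001, 1.298]
contact_force: [0.9, 0.5, 0.1]
grip_width: 88.8
```

```bash
python3 - <<'E'
from h import *
np.set_printoptions(precision=3,suppress=True)
p=cap("wrist");t=cap("top")
s=cap("side")
save('s2',np.hstack([p['img'][60:360,140:500],cv2.resize(t['img'][220:300,130:220],(337,300),interpolation=cv2.INTER_CUBIC)]))
for q in(t,s):
  for n in("tray_tab","ball_center","tile_top","nest"):
    for m in vision.regions_of(q,n)[:2]:
      M=m['mask'].astype(np.uint8);cs=max(cv2.findContours(M,0,2)[0],key=cv2.contourArea)
      z=dict(tray_tab=40.,ball_center=47.,tile_top=8.,nest=30.)[n]
      print(n,m['confidence'],cv2.minAreaRect(back(q,cs[:,0].astype(float),z)[:,:2].astype(np.float32)))
o=bot.get_obs();print(o['tool_pos'],o['tcp_rot'],o['joint_positions'])
E
```

```text
tray_tab 0.7 ((466.16912841796875, -393.19976806640625), (104.33982849121094, 163.06942749023438), 74.21699523925781)
tray_tab 0.55 ((264.6332702636719, -372.3897399902344), (73.30855560302734, 112.89749908447266), 8.469347953796387)
ball_center 0.64 ((512.0421142578125, -406.48089599609375), (18.220108032226562, 18.8970890045166), 0.049080539494752884)
ball_center 0.57 ((496.7478942871094, 396.4661560058594), (130.2587890625, 124.23095703125), 2.6318199634552)
tile_top 0.73 ((569.940185546875, -26.04907989501953), (132.14974975585938, 130.5811309814453), 75.84407806396484)
nest 0.67 ((462.40960693359375, -389.98504638671875), (133.28704833984375, 195.4119415283203), 72.81130981445312)
tray_tab 0.98 ((464.74969482421875, -395.847900390625), (106.23975372314453, 167.12095642089844), 73.7602310180664)
tray_tab 0.97 ((250.45346069335938, -392.8406066894531), (71.94108581542969, 110.97784423828125), 10.56260871887207)
tile_top 0.88 ((566.507080078125, -29.850265502929688), (135.4210662841797, 134.5392303466797), 76.59949493408203)
nest 0.92 ((457.53765869140625, -396.7938232421875), (134.24166870117188, 202.54852294921875), 72.94216918945312)
[487.84  398.724 235.078] [-1.569  0.002  1.298] [ 0.564  0.54   1.205  0.     1.398 -2.305]
```

View pics/s2.png

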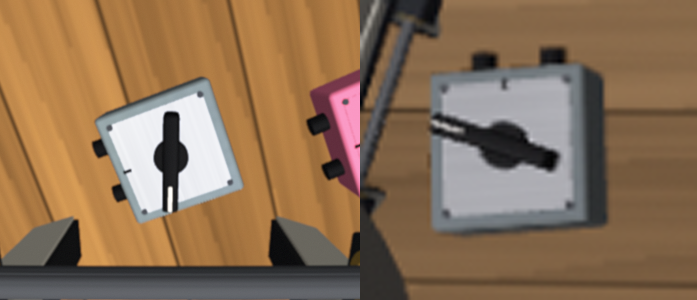

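The handle now lies about 1.2 rad counterclockwise of the box axis, at its off stop and released. Next I'll move to the tray.

>>> {"api": "arm_command", "payload": {"deltas": [[0,0,0,8.5],[0,0,0,8.5],[0,0,0,8.5],[0,0,0,8.5],[0,0,0,8.5]]}}

```text
time: 8.3
tool_pos: [488.0, 398.8, 235.7]
tcp_rot: [-1.571, 0.001, 0.55]
contact_force: [-0.1, 0.2, -0.4]
grip_width: 91.8
```

>>> {"api": "arm_command", "payload": {"deltas": [[0,0,0,8.5],[0,0,0,8.5],[0,0,0,8.5],[0,0,0,8.5],[0,0,0,8.5]]}}

```text
time: 8.8
tool_pos: [488.0, 398.9, 235.7]
tcp_rot: [-1.571, 0.001, -0.191]
contact_force: [-0.1, -0.6, 0.1]
grip_width: 91.7
```

>>> {"api": "arm_command", "payload": {"deltas": [[0,0,0,4.8],[0,0,-0.02,0],[0,0,-0.045,0],[0,0,-0.045,0],[0,0,-0.045,0]]}}

```text
time: 9.3
tool_pos: [446.0, 248.1, 235.7]
tcp_rot: [-1.571, 0.001, -0.268]
contact_force: [0.6, -0.3, 0.0]
grip_width: 91.4
```

>>> {"api": "arm_command", "payload": {"deltas": [[0,0,-0.045,0],[0,0,-0.045,0],[0,0,-0.045,0],[0,0,-0.045,0],[0,0,-0.045,0]]}}

```text
time: 9.8
tool_pos: [386.2, 31.2, 236.2]
tcp_rot: [-1.571, -0.0, -0.269]
contact_force: [0.9, -0.3, -0.0]
grip_width: 91.8
```

>>> {"api": "arm_command", "payload": {"deltas": [[0.014,0,-0.045,0],[0.014,0,-0.045,0],[0.014,0,-0.045,0],[0.014,0,-0.045,0],[0.014,0,-0.045,0]]}}

```text
time: 10.3
tool_pos: [394.3, -204.9, 236.2]
tcp_rot: [-1.571, -0.0, -0.269]
contact_force: [0.8, 0.4, 0.5]
grip_width: 91.8
```

>>> {"api": "arm_command", "payload": {"deltas": [[0.014,0,-0.045,0],[0.014,0,-0.045,0],[0.014,0,-0.045,0],[0.014,0,-0.02,0],[0.014,0,-0.01,0]]}}

```text
time: 10.8
tool_pos: [417.8, -383.0, 235.4]
tcp_rot: [-1.57, 0.001, -0.272]
contact_force: [0.2, 0.6, -0.3]
grip_width: 91.6
```

>>> {"api": "arm_command", "payload": {"deltas": [[0,0,0,0],[0,0,0,0]]}}

```text
time: 11.0
tool_pos: [418.1, -380.1, 235.6]
tcp_rot: [-1.57, 0.001, -0.269]
contact_force: [-0.6, 0.4, -0.6]
grip_width: 91.7
```

```bash
python3 - <<'E'
from h import *
np.set_printoptions(precision=3,suppress=True)
o=bot.get_obs();print(o['tool_pos'],o['tcp_rot'],o['joint_positions'])
p=cap("wrist");save('w3',p['img'])
for n in("tray_tab","ball_center"):
    for f in vision.find_in(p,n): X=w(p,f['xyz']);print(n,f['confidence'],X,proj(p,X)[0])
    for m in vision.regions_of(p,n)[:2]:
      M=m['mask'].astype(np.uint8);cs=max(cv2.findContours(M,0,2)[0],key=cv2.contourArea)
      print(m['confidence'],cv2.minAreaRect(back(p,cs[:,0].astype(float),40. if n=="tray_tab" else 47.)[:,:2].astype(np.float32)))
E
```

```text
[ 418.061 -380.063  235.598] [-1.57   0.001 -0.269] [-0.874  0.416  1.408  0.     1.319 -2.175]
tray_tab 0.96 [ 263.468 -381.888    4.547] [267.638  47.302]
tray_tab 0.57 [ 452.422 -390.873   38.317] [312.153 245.871]
0.95 ((268.9626770019531, -382.67681884765625), (65.71316528320312, 103.6480712890625), 9.496253967285156)
0.76 ((461.8921203613281, -394.5065612792969), (101.14289855957031, 153.1565399169922), 73.15856170654297)
ball_center 0.9 [ 509.965 -405.925   50.574] [312.99  306.328]
```

View pics/w3.png

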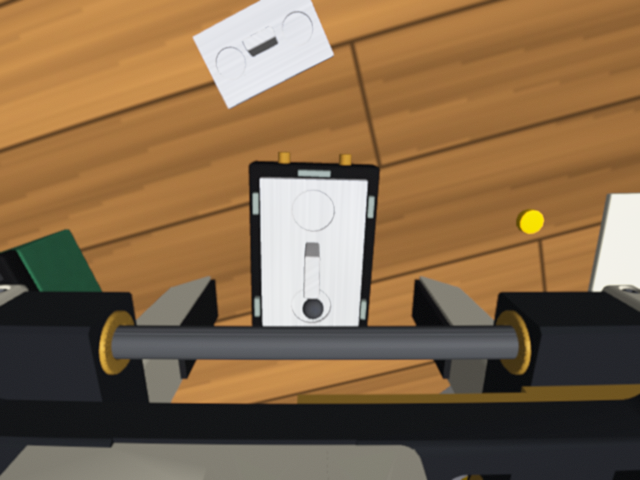

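The wrist view shows the tray in its nest. The empty pocket is at (314,210), the ball is centred in its pocket at (313,307), and the tab top spans about (312,256) to (312,297). The smaller look-alike tray is at (263,52).

```bash
python3 - <<'E'
from h import *
np.set_printoptions(precision=3,suppress=True)
p=cap("wrist")
g=p['img'].astype(int).sum(2)[250:305:6,296:330];print(g)
a=back(p,[(314,210),(312,306)],40.);print(a,a.mean(0),np.linalg.norm(a[1]-a[0]),np.arctan2(*(a[1]-a[0])[[1,0]]))
b=back(p,[(312.5,256),(312,297)],85.);print(b,b.mean(0),np.linalg.norm(b[1]-b[0]))
c=back(p,[(261,178),(368,180),(261,325),(361,327)],40.);print(c,[np.arctan2(*(c[i+2]-c[i])[[1,0]]) for i in(0,1)],np.arctan2(*(c[1]-c[0])[[1,0]])-np.pi/2)
E
```

```text
[[703 700 699 697 698 702 712 701 561 390 364 392 398 397 401 399 401 395
  398 396 396 400 440 557 673 698 698 698 697 699 703 704 706 706]
 [702 701 698 697 698 705 710 678 544 550 623 638 638 629 623 616 616 608
  608 610 613 608 582 585 666 695 696 698 694 700 702 705 706 704]
 [702 700 698 698 700 704 694 614 550 612 681 692 690 693 690 692 692 691
  691 693 691 688 667 647 677 692 696 693 695 698 703 704 705 703]
 [701 700 697 698 700 705 697 623 568 628 684 689 687 687 689 690 693 697
  700 701 703 700 673 629 667 692 696 693 692 698 702 704 704 700]
 [701 698 700 699 701 707 696 624 592 662 696 700 699 697 694 692 690 688
  685 688 691 689 665 632 670 692 695 692 695 700 700 704 705 700]
 [697 697 698 699 702 706 686 577 565 651 689 690 693 691 690 690 689 690
  697 698 703 700 685 654 676 692 693 692 694 701 701 704 702 697]
 [695 698 699 700 701 707 687 586 582 672 699 700 702 700 699 693 691 690
  689 689 691 689 668 643 674 693 695 692 695 699 703 702 700 696]
 [677 681 687 690 699 705 671 548 571 665 694 693 694 694 694 695 696 695
  696 697 697 687 676 681 689 690 680 664 653 657 686 702 699 695]
 [697 696 696 693 698 702 705 704 704 678 579 412 284 249 253 266 272 272
  273 271 278 337 462 591 675 699 693 690 693 694 695 687 651 620]
 [696 697 693 694 704 691 537 285 133 142 175 193 208 218 220 230 232 239
  244 249 248 247 245 233 211 217 376 591 692 696 698 702 703 667]]
[[ 418.514 -379.604   40.   ]
 [ 515.681 -408.485   40.   ]] [ 467.097 -394.044   40.   ] 101.36786040756701 -0.28891379586242794
[[ 447.497 -388.897   85.   ]
 [ 484.768 -399.663   85.   ]] [ 466.133 -394.28    85.   ] 38.794007526389976
[[ 376.023 -419.107   40.   ]
 [ 404.255 -323.431   40.   ]
 [ 522.858 -466.12    40.   ]
 [ 553.066 -365.274   40.   ]] [np.float64(-0.3098672190127027), np.float64(-0.27410521122963344)] -0.2869330985475538
```

>>> {"api": "arm_command", "payload": {"deltas": [[0,0,0,1.0],[0.025,0,-0.001,0],[0.0255,0,-0.001,0],[0,0.05,0,0],[0,0.04,0,0]]}}

```text
time: 11.8
tool_pos: [467.0, -396.8, 145.2]
tcp_rot: [-1.572, -0.001, -0.287]
contact_force: [-0.5, 0.5, -1.2]
grip_width: 92.1
```

>>> {"api": "arm_command", "payload": {"deltas": [[0,0.04,0,0],[0,0.02,0,0],[0,0.01,0,0],[0,0,0,0],[0,0,0,0]]}}

```text
time: 12.3
tool_pos: [466.9, -397.4, 77.6]
tcp_rot: [-1.572, -0.002, -0.287]
contact_force: [-0.3, 0.0, 0.1]
grip_width: 91.6
```

>>> {"api": "arm_command", "payload": {"deltas": [[0,0.01,0,0],[0,0.01,0,0],[0,0,0,0],[0,0,0,0]], "claw": 130}}

```text
time: 12.7
tool_pos: [466.2, -396.6, 56.1]
tcp_rot: [-1.57, 0.0, -0.287]
contact_force: [1.0, 0.5, 0.3]
grip_width: 64.4
```

```bash
python3 - <<'E'
from h import *
o=bot.get_obs();print(o['time'],o['tool_pos'],o['tcp_rot'],o['contact_force'],o['grip_width'])
p=cap("wrist");save('w4',p['img'])
E
```

```text
12.7 [ 466.16075933 -396.64503208   56.05694945] [-1.57042663e+00  4.99178412e-04 -2.86519626e-01] [0.97400813 0.45015966 0.2695554 ] 64.41610113460483
```

View pics/w4.png

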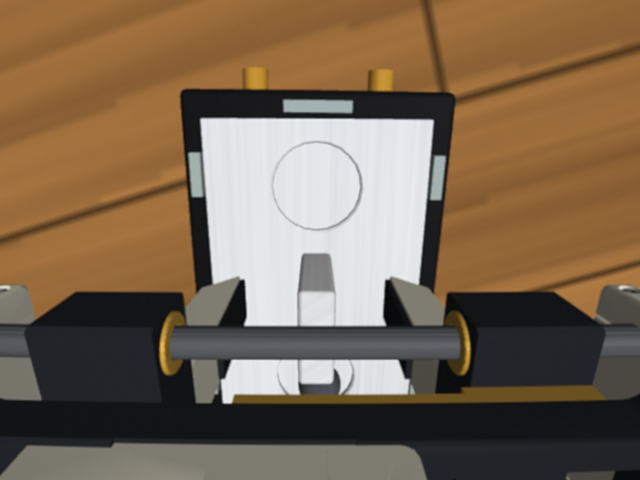

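The tab, at (317,320), is almost centred between the fingers, whose midpoint is about column 315. Closing now.

>>> {"api": "arm_command", "payload": {"deltas": [[0,0,0,0],[0,0,0,0],[0,0,0,0],[0,0,0,0],[0,0,0,0]], "claw": 200}}

```text
time: 13.25
tool_pos: [466.3, -396.8, 56.4]
tcp_rot: [-1.571, -0.0, -0.287]
contact_force: [0.0, 0.2, 0.1]
grip_width: 21.8
```

>>> {"api": "arm_command", "payload": {"deltas": [[0,0,0,0],[0,0,0,0],[0,0,0,0],[0,0,0,0],[0,0,0,0]], "claw": 255}}

```text
time: 13.75
tool_pos: [466.3, -396.7, 56.3]
tcp_rot: [-1.571, 0.0, -0.287]
contact_force: [-0.4, 0.7, -0.2]
grip_width: 13.9
```

>>> {"api": "arm_command", "payload": {"deltas": [[0,0,0,0],[0,0,0,0],[0,0,0,0],[0,0,0,0],[0,0,0,0]]}}

```text
time: 14.25
tool_pos: [466.3, -396.6, 56.3]
tcp_rot: [-1.571, 0.0, -0.286]
contact_force: [1.3, 1.7, 0.4]
grip_width: 13.5
```

>>> {"api": "arm_command", "payload": {"deltas": [[0,-0.002,0,0],[0,-0.004,0,0],[0,-0.005,0,0],[0,-0.005,0,0],[0,-0.005,0,0]]}}

```text
time: 14.75
tool_pos: [466.3, -396.8, 77.8]
tcp_rot: [-1.571, -0.0, -0.287]
contact_force: [0.4, 0.9, -4.3]
grip_width: 13.9
```

>>> {"api": "arm_command", "payload": {"deltas": [[0,-0.008,0,0],[0,-0.01,0,0],[0,-0.01,0,0],[0,-0.01,0,0],[0,-0.01,0,0]]}}

```text
time: 15.25
tool_pos: [466.3, -396.8, 126.4]
tcp_rot: [-1.571, -0.0, -0.286]
contact_force: [0.2, 0.1, -5.1]
grip_width: 13.7
```

>>> {"api": "arm_command", "payload": {"deltas": [[0,-0.01,0,0],[0,-0.01,0,0],[0,-0.006,0,0],[0,-0.003,0,0],[0,0,0,0]]}}

```text
time: 15.75
tool_pos: [466.3, -396.9, 154.7]
tcp_rot: [-1.571, -0.0, -0.286]
contact_force: [-0.2, 0.2, -4.4]
grip_width: 13.5
```

```bash
python3 - <<'E'
from h import *
o=bot.get_obs();print(o['time'],o['tool_pos'],o['tcp_rot'],o['contact_force'],o['moment'],o['grip_width'])
p=cap("wrist");t=cap("top");save('w5',np.hstack([p['img'][60:420,150:480],cv2.resize(t['img'][220:320,420:540],(432,360),interpolation=cv2.INTER_CUBIC)]))
d=np.array([568.5,-28.0])-[466.6,-396.6]; print(d,tool(*d,0))
E
```

```text
15.75 [ 466.34814219 -396.85304224  154.66471465] [-1.57100242e+00 -4.54025007e-04 -2.86450207e-01] [-0.18725243  0.15393006 -4.39201385] [ 0.01102635 -0.00775149  0.02463171] 13.533493080286096
[101.9 368.6] [-6.42498133e+00  2.00792361e-01  3.82371873e+02]
```

View pics/w5.png

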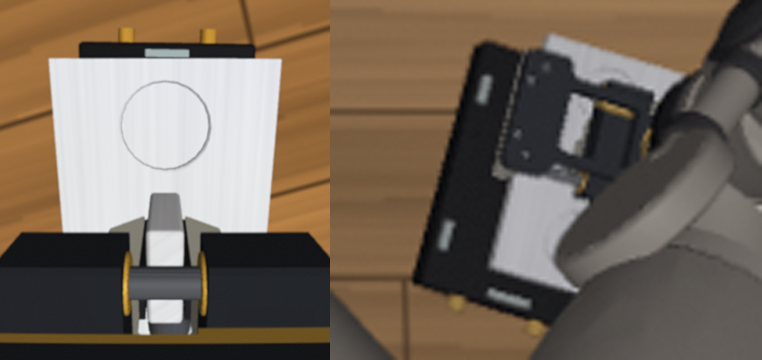

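The tray is lifted and level, with the gripper holding the tab. In the wrist crop the ball shows just past the tab at about (165,325), still in its pocket. The carry will be at about 0.1 m/s.

>>> {"api": "arm_command", "payload": {"deltas": [[0,0,0.002,0],[0,0,0.004,0],[0,0,0.006,0],[0,0,0.008,0],[0,0,0.01,0]]}}

```text
time: 16.35
tool_pos: [474.9, -367.2, 154.2]
tcp_rot: [-1.571, 0.0, -0.287]
contact_force: [0.1, 0.0, -4.1]
grip_width: 14.0
```

>>> {"api": "arm_command", "payload": {"deltas": [[-0.001,0,0.01,0],[0,0,0.01,0],[-0.001,0,0.01,0],[0,0,0.01,0],[0,0,0.01,0]]}}

```text
time: 16.85
tool_pos: [487.2, -318.6, 154.4]
tcp_rot: [-1.571, -0.0, -0.286]
contact_force: [-0.3, 0.3, -4.9]
grip_width: 13.8
```

>>> {"api": "arm_command", "payload": {"deltas": [[-0.001,0,0.01,0],[0,0,0.01,0],[-0.001,0,0.01,0],[0,0,0.01,0],[0,0,0.01,0]]}}

```text
time: 17.35
tool_pos: [499.4, -270.2, 154.4]
tcp_rot: [-1.571, -0.0, -0.287]
contact_force: [1.0, -0.4, -5.1]
grip_width: 13.8
```

>>> {"api": "arm_command", "payload": {"deltas": [[-0.001,0,0.01,0],[0,0,0.01,0],[-0.001,0,0.01,0],[0,0,0.01,0],[0,0,0.01,0]]}}

```text
time: 17.85
tool_pos: [511.6, -221.6, 154.4]
tcp_rot: [-1.571, -0.0, -0.287]
contact_force: [0.4, -0.2, -4.7]
grip_width: 13.9
```

>>> {"api": "arm_command", "payload": {"deltas": [[0,0,0.01,0],[0,0,0.01,0],[0,0,0.01,0],[0,0,0.01,0],[0,0,0.01,0]]}}

```text
time: 18.35
tool_pos: [525.8, -173.7, 154.3]
tcp_rot: [-1.571, -0.0, -0.286]
contact_force: [-0.1, -0.2, -4.5]
grip_width: 14.1
```

>>> {"api": "arm_command", "payload": {"deltas": [[0,0,0.01,0],[0,0,0.01,0],[0,0,0.01,0],[0,0,0.01,0],[0,0,0.01,0]]}}

```text
time: 18.85
tool_pos: [539.9, -125.7, 154.3]
tcp_rot: [-1.571, -0.0, -0.286]
contact_force: [-0.2, -0.1, -5.4]
grip_width: 13.4
```

>>> {"api": "arm_command", "payload": {"deltas": [[0,0,0.01,0],[0,0,0.01,0],[0,0,0.01,0],[0,0,0.01,0],[0,0,0.01,0]]}}

```text
time: 19.35
tool_pos: [554.0, -77.7, 154.3]
tcp_rot: [-1.571, 0.0, -0.287]
contact_force: [-0.6, -0.1, -4.2]
grip_width: 13.9
```

>>> {"api": "arm_command", "payload": {"deltas": [[0,0.002,0.01,0],[0,0.004,0.01,0],[0,0.004,0.01,0],[0,0.004,0.008,0],[0,0.004,0.006,0]]}}

```text
time: 19.85
tool_pos: [566.3, -35.5, 135.8]
tcp_rot: [-1.571, 0.0, -0.286]
contact_force: [-0.5, -0.2, -4.8]
grip_width: 13.9
```

>>> {"api": "arm_command", "payload": {"deltas": [[0,0.002,0.005,0],[0,0.001,0.003,0],[0,0,0.001,0],[0,0,0,0],[0,0,0,0]]}}

```text
time: 20.35
tool_pos: [568.8, -28.0, 133.5]
tcp_rot: [-1.571, -0.0, -0.287]
contact_force: [-0.8, -0.3, -3.2]
grip_width: 14.0
```

```bash
python3 - <<'E'
from h import *
np.set_printoptions(precision=3,suppress=True)
o=bot.get_obs();print(o['time'],o['tool_pos'],o['tcp_rot'],o['contact_force'],o['grip_width'])
p=cap("wrist");t=cap("top");s=cap("side");print(tool(*(np.array([568.5,-28.])-o['tool_pos'][:2]),0))
for f in vision.find_in(s,"ball_center"): print(f['confidence'],w(s,f['xyz']))
for f in vision.find_in(t,"ball_center"): print(f['confidence'],w(t,f['xyz']))
c,sn=np.cos(o['tcp_rot'][2]),np.sin(o['tcp_rot'][2]); X=o['tool_pos']+np.array([50*c,50*sn,-9.3]);print('pocket',X,proj(s,X),proj(t,X))
a=lambda im,u,v:cv2.resize(im[v-60:v+60,u-67:u+67],(400,360),interpolation=cv2.INTER_CUBIC)
save('w6',np.hstack([a(s['img'],337,250),a(t['img'],335,230)]))
E
```

```text
20.35 [568.819 -27.993 133.544] [-1.571 -0.    -0.287] [-0.789 -0.259 -3.227] 14.025204768077703
[-0.304 -0.    -0.097]
0.71 [488.936 390.332  86.446]
pocket [616.777 -42.138 124.244] [[359.34  219.011]] [[343.028 204.879]]
```

View pics/w6.png

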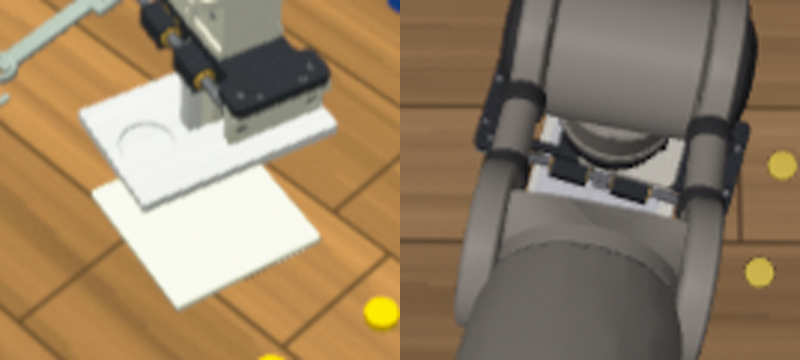

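The tray is level over the tile. The side view hides the ball, so I'll check it with the wrist camera, and the handle along with it.

```bash
python3 - <<'E'
from h import *
p=cap("wrist");t=cap("top");o=bot.get_obs();print(o['tool_pos'],o['dq'],o['contact_force'])
a=cv2.resize(p['img'][240:420,240:400],(427,480),interpolation=cv2.INTER_CUBIC)
save('w7',np.hstack([a,cv2.resize(t['img'][220:300,130:220],(373,480),interpolation=cv2.INTER_CUBIC)]))
c,s=np.cos(o['tcp_rot'][2]),np.sin(o['tcp_rot'][2]);print('pocket px',proj(p,o['tool_pos']+np.array([50*c,50*s,-9.3])))
E
```

```text
[568.77326027 -27.78985437 133.39537057] [-0.00058966  0.00177136 -0.00091561  0.00174255  0.00153157 -0.00136013] [-0.68733335 -0.44153744 -4.37799765]
pocket px [[313.44580128 385.79834219]]
```

View pics/w7.png

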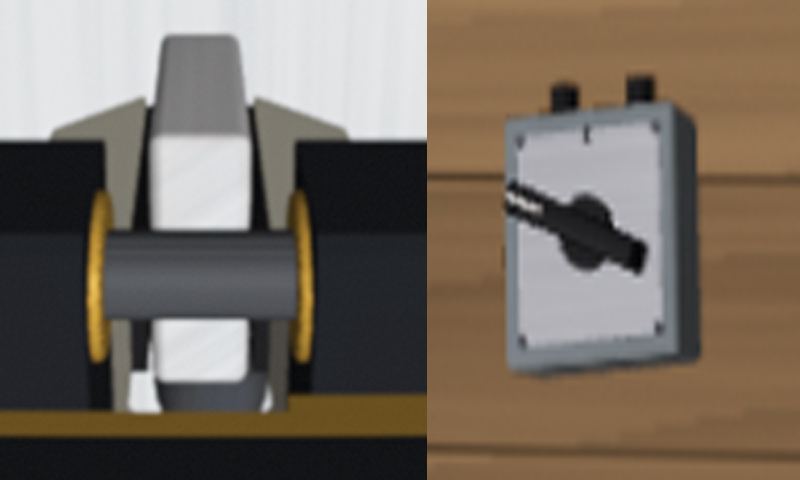

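The ball shows just past the tab at about (210,393) in the crop, where the pocket projects, and the handle is still off. Handing in.

```bash
python3 -c "
from plant import job
print(job.close_job())"
```

```text
the job is handed in; nothing more can be done
None
```

The isolator is off, and I handed the job in at about 20 s. The arm is still gripping the tray level above the middle of the white tile, with the ball in its pocket. The hand-in reports no verdict, so this rests on my own checks.

- **Isolator:** I gripped the handle of the grey isolator, turned it counterclockwise about 1.24 rad until it met the stop, and released it. It still lay at the off stop in the last top view.
- **Tray:** I took the larger tray out of the nest by its tab and carried it at about 0.1 m/s. The tool finished within about 1 mm of the measured tile centre, with the tray's underside about 99 mm above the tile. The tool was vertical and the joints practically still. The grip opening was 14 mm, the tab's thickness, and the wrist carried 3 to 5 N.
- **Ball:** At the end the fingers, tab and arm hid most of the ball. The side and top cameras did not show it, and the detector reported only a false hit at the isolator. The wrist picture shows part of it where the pocket should be.
- **Finger centring:** The fingers closed a few millimetres off centre on the handle, with at most about 15 N of side force seen. I allowed 2 mm for this at the tray, and they closed evenly there.

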